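# Hold an injection plunger down in the V-blocks for checking

## Task

Fold the stiff dust cover of the inspection fixture up until it stands upright, then take the injection plunger from its wooden rest and lay it, without dropping it, lengthwise in the pair of V-blocks, about centred, with its head overhanging at either end. Finish while holding it there: keep pushing it down with roughly 10 to 15 N so that it bears firmly on both sides of the V, and do not let go at the end. Leave the other things on the bench alone.

Things in the scene. Friction and masses are not known exactly. Their poses are not given: they have to be found in the camera images.
- fixture: inspection fixture fixed to the bench: dark steel base plate 130 (x) x 250 (y) x 12 mm thick, carrying two V-blocks and a hinged dust cover. Origin: centre of its underside, on the bench; y axis along the V groove, z up. Two posts 12 mm square, 78 mm high, at y = -105 mm, x = -58 and +58 mm, carry the cover's hinge
- v_near: the -x half of both V-blocks, with the V faces on that side; same origin and axes as the fixture. The two steel blocks measure 60 (x) x 24 (y) mm, tops 62 mm above the bench, centred at y = -42 and +42 mm, leaving a clear 60 mm gap between them for the fingers (only the base plate below)
- v_far: the +x half of both V-blocks, with the V faces on that side; same origin and axes as the fixture. The V is 90 degrees, open upward, 34 mm wide at the top, 17 mm deep, its bottom line 45 mm above the bench along x = 0
- v_seat (a point): on the fixture, where the centre of the plunger's shank lies when it is seated and centred: 66 mm above the bench, midway between the V-blocks; axes as the fixture
- cover_hinge (a point): middle of the cover's hinge line, at fixture x = 0, y = -105 mm, 75 mm above the bench; the hinge line runs along the fixture's x axis; axes as the fixture
- cover_bar (a point): middle of the cover's round steel pull bar, 10 mm thick, 110 mm long, parallel to the hinge, 205 mm from it, joined to the panel by a rod at each end; 35 mm free gap between bar and panel edge. Closed, it is level with the hinge, beyond the +y end of the V-blocks. Axes turn with the cover: x along the bar, y from hinge to bar
- cover (a joint): angle of the dust cover, a grey sheet panel 124 x 155 x 4 mm (0.25 kg with bar) over the V-blocks; 0 = closed, level; grows as the bar swings up and over towards the hinge side (turning about the fixture's +x axis); 1.57 = upright; stops at 0 and 2.4. Stiff hinge: it stays wherever it is left; about 3.5 N at the bar moves it
- plunger: steel injection plunger, about 0.35 kg: round shank 30 mm diameter, 140 mm long, with a head 40 mm diameter, 12 mm thick at one end. Origin: on its axis at the middle of the shank; y axis along it towards the head (head from 70 to 82 mm). It starts lying in the rest, axis 45 mm above the bench; its roll does not matter
- rest: low wooden rest fixed to the bench, foot 90 (x) x 130 (y) x 10 mm; two notched cheeks at y = -47 and +47 mm (16 mm thick, 56 mm wide in x, 44 mm high) carry the plunger along the rest's y axis and leave 78 mm free between them for the fingers. Origin: centre of its underside
- spray_can: spray can, 60 mm diameter, 190 mm tall, standing; leave alone. Origin: centre of its underside
- wrench: steel wrench 180 mm long, 8 mm thick, lying on the bench; leave alone. Origin near the middle of its underside, x along it
- tray: white tray 100 x 140 x 30 mm with small moulded clips; leave alone. Origin: centre of its underside
- carton: cardboard box 70 x 100 x 60 mm; leave alone. Origin: centre of its underside

How it is judged (in metres and radians):
On the way, in this order (a step that is already met when the one before it is completed fails the run):
1. the dust cover has been folded upright, within about 10 degrees, the plunger not yet in the V-blocks (value of joint cover between 1.39 and 1.75 rad and velocity of joint cover below 0.1 rad/s and horizontal distance between plunger and v_seat above 0.1 m), for 0.3 s.
2. the plunger lies in both V-blocks, about centred, the cover still upright (value of joint cover between 1.39 and 1.75 rad and x of plunger in the frame of v_seat between -0.003 and 0.003 m and y of plunger in the frame of v_seat between -0.014 and 0.014 m and z of plunger in the frame of v_seat between -0.003 and 0.0025 m and angle between the y axis of plunger and the y axis of fixture, either way round below 0.05 rad), for 0.2 s.
At the end, for the whole second after the job is handed in: Cover within 10 degrees of upright; plunger in both V-blocks, within 3 mm of its seat (14 mm lengthwise), parallel within 3 degrees, at rest; fingers still push on it (over 3 N) and each side of the V bears over 4 N (weight alone: under 3 N); bystanders within 30 mm of their start (all of step 2 and contact force between plunger and v_near above 4 N and contact force between plunger and v_far above 4 N and contact force between the fingers and plunger above 3 N and linear speed of plunger below 0.02 m/s and distance of each of spray_can, wrench, tray, carton from where it was at the start of the episode below 0.03 m); the arm keeps its last pose, push and grip.
It fails at once if the plunger is dropped (moves faster than 0.6 m/s with no finger on it) (linear speed of plunger above 0.6 m/s and contact force between the fingers and plunger below 0.01 N).
It fails at once if a bystander is knocked away (distance of any of spray_can, wrench, tray, carton from where it was at the start of the episode above 0.03 m).
It fails at once if the spray can is tipped over (angle between spray_can's own z axis and vertical above 0.5 rad).
It also fails if it takes over 72 s, if anything falls off the work surface, if the arm or the gripper's body presses on something with over 40 N, if the wrist force passes 120 N, or if a joint passes its speed limit or range.

## Robot

A 6-joint arm with a two-finger parallel gripper is mounted at the origin on the work surface. World frame = base frame: x ahead of the robot, y to its left, z up, the work surface at z = 0. Lengths are in mm, angles in rad, forces in N, time in s.
With the tool pointing down it reaches from about 400 to 925 mm from the base axis. Payload 12.5 kg.
Tool frame: the origin (TCP) lies midway between the tips of the shut fingers; the grasp point (between the pads) lies 19 mm behind it; z points along the fingers, y is the line along which they close (so a half turn about z gives the same grasp; the last joint's range is limited). The gripper opens to 95 mm and grips with 3 to 60 N. Pads are 20 mm wide; open, the fingers measure 119 mm over their backs; the gripper's body (75 mm by 180 mm) begins 59 mm behind the grasp point.
Start: joints at [-1.282, 0.491, 1.559, -0, 1.092, -0.106], TCP at [240.414, -576.93, 214.661] pointing down, gripper open.
Joint ranges: [-3.1, 3.1], [-0.84, 2.19], [0.05, 2.79], [-1.13, 4.28], [0.06, 2.93], [-2.69, 2.69]. Speed limits (rad/s): [2.22, 2.22, 2.79, 3.14, 3.14, 3.14].

## Interface

Orientations are given as [roll, pitch, yaw] about the fixed x, y, z axes, in that order (R = Rz(yaw) Ry(pitch) Rx(roll)).
In Python, from cell import * gives the robot as it stands.
- The arm moves only by the tool servo_tool, never from a script. Its argument "moves" is one flat list of numbers, 5 for each row, row after row: the shift along the world's x, y, z as a fraction of full scale, then the turn about the world's z as a fraction of full scale, then the opening, from 0 (shut) to 1 (fully open). A call has 1 to 12 rows; each row is the pose to reach, as a shift and turn from the pose commanded when the call began, turning the shorter way round; what a row does not reach only later rows make up. Full scale, the value 1, is 400 mm for a shift and 180 degrees for a turn. A row lasts 1/12 s, in which the tool goes at most 41.7 mm and 7.16 degrees, less where a joint would pass 70% of its speed; a pose out of reach is approached as far as the arm can. A call with a number of a shift or a turn outside -1 to 1 is refused whole. A call with a gripper value outside its range is refused whole. The fingers move at their own pace and stop on an object; the grip force is fixed at half the most. Time passes only in rows, so rows that repeat a pose let the fingers close. It gives the time, the measured TCP pose, the force, the opening and the grip force at its end, in the units of the state.
- state(): the state, without advancing time (a new reading comes with each control period).
- read_camera(name): name is "scene" or "top" or "wrist"; returns (picture, depth): 384x512x3 uint8, blue, green, red; 384x512 float32, mm along the optical axis (not along the pixel's ray), 0 where there is no reading.
- get_calibration(name): a dict with "K" (3x3 intrinsics, pixels), "R" (3x3) and "t" (3): a world point X has camera coordinates R X + t. Camera axes: x right, y down, z forward; pixel columns grow to the right and rows downward; lengths in mm; the calibration is good to about 2 mm. A picture is of the moment at which its call begins: read the wrist's pose just before it. get_calibration takes no time and is no camera call; for the wrist camera it gives the pose at the moment of the call.
- job_done(): hands the job in; it is judged then, once.
The state is a dict: "t": time; "joints": joint angles; "qvel": joint speeds; "tau": joint torques, N m; "eef_pos": TCP position; "tcp_rot": TCP orientation; "ft_force": force on the tool from outside, world axes, zero at the start; "moment": the same for the moment, N m; "opening": opening from 0.0 (shut) to 1.0 (fully open); "grip_force": force on a finger pad.
Only numpy, scipy, OpenCV 4.12 (cv2) and the standard library are available. Lean on these libraries where they do the work, as an engineer would, in place of code of your own. Each camera call takes 0.05 s, during which the arm holds its last target. There are 200 camera calls.

## Working session

There is one attempt and no reset: what is moved stays moved. The work goes in short steps, Python scripts to look and compute and a tool call to move; the robot and the scene stay as the last step left them, time stands still between calls to the robot, and variables do not carry over. Pictures are saved under pics/ and viewed, at most 10 in all, crops included, and the job is handed in when it is done.

Besides the shell and the picture viewer there is one more tool, called after "Request:" as name(argument=value, ...) on one line, values as JSON. servo_tool: Moves the arm, as the interface text tells. Its arguments: {"type":"object","properties":{"moves":{"type":"array"}},"required":["moves"]}

```bash
ls; mkdir -p pics
cat > h.py <<'E'
from cell import *
import numpy as np, cv2
def pts(d,c):
    K,R,t=[np.array(c[k],float) for k in("K","R","t")]
    v,u=np.mgrid[0:d.shape[0],0:d.shape[1]]
    P=np.stack([(u-K[0,2])/K[0,0]*d,(v-K[1,2])/K[1,1]*d,d],-1)
    return (P-t.reshape(3))@R
E
python3 - <<'E'
from h import *
for n in("top","scene"):
    c=get_calibration(n);i,d=read_camera(n);cv2.imwrite(f"pics/{n}0.png",i);np.savez(f"{n}0.npz",i=i,d=d,**c)
    print(n,c,(d==0).mean())
print(state())
E
```

```text
pics
top {'K': array([[433.76380103,   0.        , 255.73980454],
       [  0.        , 433.76380103, 198.84775973],
       [  0.        ,   0.        ,   1.        ]]), 'R': array([[ 0.00648153, -0.99993329,  0.00956045],
       [-0.99512679, -0.00739048, -0.09832622],
       [ 0.09839032, -0.00887655, -0.99510831]]), 't': array([  -7.0787248 ,  615.49368881, 1043.71564855])} 0.003946940104166667
scene {'K': array([[446.11170341,   0.        , 255.73842063],
       [  0.        , 446.11170341, 190.6692766 ],
       [  0.        ,   0.        ,   1.        ]]), 'R': array([[ 0.33827081,  0.94104376, -0.00308243],
       [ 0.75482191, -0.27328403, -0.59628828],
       [-0.56197575,  0.19938023, -0.80276446]]), 't': array([-187.05669767, -407.15321101, 1395.06556087])} 0.0037994384765625
{'t': 0.1, 'joints': array([-1.28159119e+00,  4.91515492e-01,  1.55938749e+00,  8.73244267e-06,
        1.09168663e+00, -1.05604059e-01]), 'qvel': array([ 4.31817162e-04, -1.86369607e-03, -4.56365593e-04, -4.40213694e-05,
       -5.83468290e-04,  1.68484163e-03]), 'tau': array([ 3.36436475e-03, -6.13624978e+01, -2.58604789e+01,  6.94118324e-02,
        4.70501091e-02, -2.89121431e-05]), 'eef_pos': array([ 240.35536069, -576.70758564,  214.11045923]), 'tcp_rot': array([-3.14060207e+00, -1.12789038e-04,  3.94805112e-01]), 'ft_force': array([ 0.70971731, -0.41571012,  0.47574333]), 'moment': array([-0.03711031,  0.01428828, -0.0348002 ]), 'grip_force': 0.0, 'opening': 0.9962457961772127}
```

View pics/top0.png

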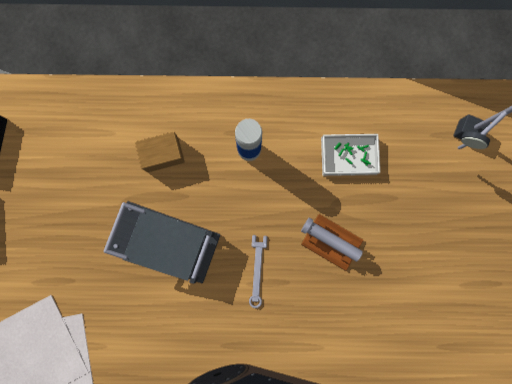

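View pics/scene0.png

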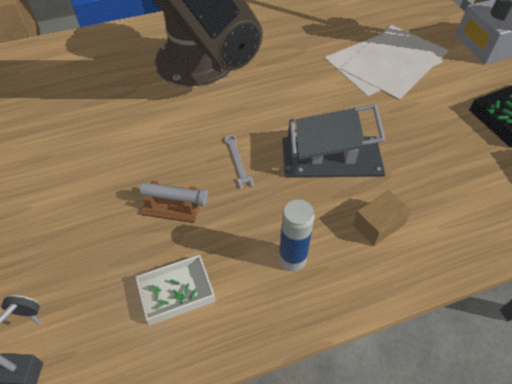

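The top view shows the fixture at about (160,245), with its pull bar at the left end (118,230) and its hinge at the right (205,255). The plunger lies in its rest at (332,242) with its head at the upper left (308,228). The wrench, can, tray and carton are clear of both. The scene view shows the same layout, with the pull-bar loop on the right at (375,125).

Run:
```python
import numpy as np,cv2
from h import pts
for n in("top","scene"):
    z=np.load(f"{n}0.npz");P=pts(z['d'],z);i=z['i']
    if n=="top":
        r1=np.s_[195:290,95:225]; r2=np.s_[205:280,290:375]
    else: r1=np.s_[95:185,270:395]; r2=np.s_[175:228,130:215]
    def rect(Q,nm):
        c,s,a=cv2.minAreaRect(Q[:,:2].astype(np.float32)); b=cv2.boxPoints((c,s,a));print(n,nm,len(Q),"c",np.round(c,1),"s",np.round(s,1),"a",round(a,2),"zmed",np.median(Q[:,2]).round(1),b.round(0).tolist())
    A=P[r1].reshape(-1,3)
    print(np.histogram(A[:,2],bins=range(-5,110,5))[0])
    rect(A[(A[:,2]>67)&(A[:,2]<95)],"cover"); rect(A[(A[:,2]>7)&(A[:,2]<17)],"base")
    B=P[r2].reshape(-1,3);h=cv2.cvtColor(i,cv2.COLOR_BGR2HSV)[r2].reshape(-1,3)
    print(np.histogram(B[:,2],bins=range(-5,80,5))[0])
    m=(B[:,2]>46)&(B[:,2]<75)&(h[:,1]<90)
    rect(B[m],"plunger"); Q=B[m]; w=Q[:,:2]-Q[:,:2].mean(0); v=np.linalg.svd(w,full_matrices=0)[2][0]; print(Q.mean(0),v, np.percentile(w@v,[0.5,99.5]))
    m=(h[:,1]>130)&(B[:,2]>30)&(B[:,2]<48)
    # other things
P0=P
z=np.load("top0.npz");P=pts(z['d'],z)
for nm,(u,v) in dict(wrench=(258,272),can=(249,130),carton=(158,150),tray=(350,155)).items(): print(nm,P[v,u].round())
```

```text
[3961 2423  350 1015   48    2    4    3    1    2    3    2    3    2
    3   19  315  490  453  489  468  495]
top cover 1768 c [489.1 166.2] s [ 96.4 127.3] a 70.9 zmed 85.6 [[413.0, 141.0], [533.0, 100.0], [565.0, 191.0], [445.0, 233.0]]
top base 1374 c [515.4 223. ] s [249.5 140.2] a 70.71 zmed 11.4 [[408.0, 128.0], [540.0, 82.0], [623.0, 318.0], [490.0, 364.0]]
[2710 1520  685  335   11    9   15   12   15  135   78  202  406  117
    8    0]
top plunger 785 c [ 518.  -187.5] s [152.2  38. ] a 61.87 zmed 57.0 [[465.0, -246.0], [499.0, -264.0], [571.0, -129.0], [537.0, -111.0]]
[ 516.45307922 -184.59941035   56.47289257] [-0.49866982 -0.86679202] [-73.76111912  76.66050334]
[ 694 4519  369 1628  538   43   41   49   32   37   26   23   25   23
   11   15  100  352  325  355  335  345]
scene cover 1152 c [489.4 171.6] s [117.2 129.7] a 73.32 zmed 86.6 [[410.0, 134.0], [535.0, 97.0], [568.0, 209.0], [444.0, 246.0]]
scene base 2194 c [446.5 246.1] s [322.1 298.5] a 80.28 zmed 13.7 [[272.0, 113.0], [566.0, 62.0], [621.0, 380.0], [327.0, 430.0]]
[ 379 2040  229  679   43   30   30   31   37   92  182  137  281  270
   32    0]
scene plunger 811 c [ 514.9 -189. ] s [153.3  39.3] a 59.32 zmed 58.7 [[459.0, -245.0], [493.0, -265.0], [571.0, -133.0], [537.0, -113.0]]
[ 521.87619395 -188.31237072   57.5134906 ] [0.50081885 0.86555212] [-78.65045421  72.32875163]
wrench [435. -10.   7.]
can [748.  14. 190.]
carton [730. 236.  59.]
tray [ 733. -244.    5.]
```

Run:
```python
import numpy as np,cv2
from h import pts
for n in("top","scene"):
    z=np.load(f"{n}0.npz");P=pts(z['d'],z);i=z['i']
    r1=np.s_[195:290,95:225] if n=="top" else np.s_[95:185,270:395]
    A=P[r1].reshape(-1,3)
    B=A[(A[:,2]>7)&(A[:,2]<16)]; B=B[np.linalg.norm(B[:,:2]-[515,223],axis=1)<150]
    c,s,a=cv2.minAreaRect(B[:,:2].astype(np.float32)); print(n,"base",c,s,a)
    th=np.deg2rad(-19.3); ex=np.array([np.cos(th),np.sin(th)]);ey=np.array([-ex[1],ex[0]])
    O=np.array([515.4,223.])
    F=np.c_[(B[:,:2]-O)@ex,(B[:,:2]-O)@ey]; print("base ext",np.percentile(F,[0.5,2,98,99.5],axis=0).round(1).tolist())
    C=A[(A[:,2]>67)&(A[:,2]<300)]; G=np.c_[(C[:,:2]-O)@ex,(C[:,:2]-O)@ey,C[:,2]]
    k=(abs(G[:,0])<45)&(G[:,1]>-85)&(G[:,1]<40)
    f=np.polyfit(G[k,1],G[k,2],1); print("cover slope",np.arctan(f[0]),f, "z at hinge",np.polyval(f,-105))
    s_=np.arange(-125,140,10)
    for y in s_:
        m=abs(G[:,1]-y)<5
        if m.sum(): print(y,m.sum(),np.percentile(G[m,0],[2,98]).round(),np.percentile(G[m,2],[5,50,95]).round(), end=" | ")
    print()
```

```text
top base (515.3580322265625, 222.98434448242188) (249.5103302001953, 140.20960998535156) 70.70729064941406
base ext [[-69.2, -124.6], [-67.0, -123.5], [58.3, 121.5], [58.9, 123.0]]
cover slope 0.2512170973652281 [  0.25663878 103.28501605] z at hinge 76.33794452893605
-115 7 [-69.  56.] [68. 72. 78.] | -105 233 [-67.  55.] [75. 79. 81.] | -95 132 [-66.  54.] [75. 79. 82.] | -85 238 [-65.  54.] [78. 81. 84.] | -75 238 [-65.  54.] [81. 84. 87.] | -65 241 [-64.  54.] [83. 86. 90.] | -55 242 [-66.  53.] [86. 89. 92.] | -45 246 [-65.  53.] [88. 92. 95.] | -35 247 [-65.  53.] [91. 94. 98.] | -25 249 [-65.  54.] [ 94.  97. 100.] | -15 246 [-65.  54.] [ 96. 100. 103.] | -5 251 [-65.  53.] [ 99. 102. 105.] | 5 253 [-65.  53.] [101. 105. 108.] | 15 253 [-65.  54.] [104. 107. 111.] | 25 256 [-65.  53.] [106. 109. 113.] | 35 261 [-66.  54.] [109. 113. 115.] | 45 262 [-65.  53.] [112. 115. 119.] | 55 145 [-66.  54.] [114. 117. 121.] | 65 47 [-65.  53.] [119. 122. 126.] | 75 37 [-65.  53.] [121. 124. 128.] | 85 90 [-65.  53.] [123. 128. 131.] | 95 192 [-62.  51.] [127. 130. 133.] | 
scene base (51
[... 374 characters left out ...]
-65.  55.] [80. 84. 88.] | -75 173 [-67.  55.] [82. 87. 90.] | -65 173 [-68.  55.] [85. 90. 92.] | -55 175 [-66.  55.] [88. 92. 95.] | -45 180 [-64.  55.] [91. 95. 98.] | -35 173 [-66.  56.] [ 91.  97. 101.] | -25 177 [-66.  55.] [ 95. 100. 103.] | -15 180 [-66.  55.] [ 98. 102. 105.] | -5 180 [-65.  55.] [100. 105. 108.] | 5 182 [-65.  55.] [103. 108. 111.] | 15 184 [-66.  54.] [106. 110. 113.] | 25 182 [-66.  55.] [109. 113. 116.] | 35 186 [-68.  55.] [110. 115. 118.] | 45 185 [-65.  54.] [114. 118. 122.] | 55 71 [-64.  55.] [112. 120. 125.] | 65 41 [-64.  52.] [119. 124. 127.] | 75 39 [-65.  54.] [123. 127. 131.] | 85 109 [-62.  51.] [126. 131. 134.] | 95 74 [-60.  51.] [129. 132. 135.] |
```

Request:
servo_tool(moves=[0.5, 1, 0, 0.4, 0.36, 0.5, 1, 0, 0.4, 0.36, 0.5, 1, 0, 0.4, 0.36, 0.5, 1, 0, 0.4, 0.36, 0.5, 1, 0, 0.4, 0.36, 0.5, 1, 0, 0.4, 0.36, 0.5, 1, 0, 0.4, 0.36, 0.5, 1, 0, 0.4, 0.36, 0.5, 1, 0, 0.4, 0.36, 0.5, 1, 0, 0.4, 0.36, 0.5, 1, 0, 0.4, 0.36, 0.5, 1, 0, 0.4, 0.36])

```text
t: 1.1
eef_pos: [441.7, -172.9, 214.6]
tcp_rot: [3.141, -0.001, 1.656]
ft_force: [-0.3, 0.3, -0.7]
opening: 0.362
grip_force: 0.0
```

Request:
servo_tool(moves=[0.2, 1, 0.1, 0.367, 0.36, 0.2, 1, 0.1, 0.367, 0.36, 0.2, 1, 0.1, 0.367, 0.36, 0.2, 1, 0.1, 0.367, 0.36, 0.2, 1, 0.1, 0.367, 0.36, 0.2, 1, 0.1, 0.367, 0.36, 0.2, 1, 0.1, 0.367, 0.36, 0.2, 1, 0.1, 0.367, 0.36, 0.2, 1, 0.1, 0.367, 0.36, 0.2, 1, 0.1, 0.367, 0.36, 0.2, 1, 0.1, 0.367, 0.36, 0.2, 1, 0.1, 0.367, 0.36])

```text
t: 2.1
eef_pos: [520.3, 224.1, 254.1]
tcp_rot: [-3.141, -0.001, 2.806]
ft_force: [-0.7, 0.0, 0.6]
opening: 0.357
grip_force: 0.0
```

Request:
servo_tool(moves=[0.05, 0.225, -0.05, -0.003, 0.36, 0.05, 0.225, -0.05, -0.003, 0.36, 0.05, 0.225, -0.05, -0.003, 0.36, 0.05, 0.225, -0.05, -0.003, 0.36, 0.05, 0.225, -0.05, -0.003, 0.36])

```text
t: 2.52
eef_pos: [540.3, 311.8, 234.1]
tcp_rot: [-3.14, -0.001, 2.795]
ft_force: [-1.0, -0.1, -0.0]
opening: 0.36
grip_force: 0.0
```

Run:
```python
from h import *
s=state();print(s['eef_pos'],s['tcp_rot'],s['t'])
c=get_calibration("wrist");i,d=read_camera("wrist");cv2.imwrite("pics/w1.png",i)
P=pts(d,c)
th=np.deg2rad(-19.3); ex=np.array([np.cos(th),np.sin(th)]);ey=np.array([-ex[1],ex[0]])
G=np.stack([(P[...,:2]-[510.2,224.8])@ex,(P[...,:2]-[510.2,224.8])@ey,P[...,2]],-1).reshape(-1,3)
m=(G[:,2]>110)&(G[:,2]<145)&(G[:,1]>70)&(G[:,1]<115)&(abs(G[:,0])<75)
for x in range(-70,71,10):
    k=m&(abs(G[:,0]-x)<5)
    if k.sum(): print(x,k.sum(),np.percentile(G[k,1],[3,50,97]).round(1),np.percentile(G[k,2],[5,50,95]).round(1))
```

```text
[540.27849663 311.76093577 234.12798276] [-3.14034026e+00 -8.31858907e-04  2.79450659e+00] 2.5167
-60 128 [70.8 82.6 94.9] [123.8 127.5 130.9]
-50 184 [71.5 87.9 95.9] [125.3 129.3 131.6]
-40 102 [86.8 91.8 95.8] [127.7 130.3 132.1]
-30 92 [86.7 91.7 95.8] [127.8 130.1 132.2]
-20 88 [87.5 91.6 95.7] [128.8 130.5 132.1]
-10 89 [87.4 91.5 95.6] [128.6 130.4 131.4]
0 94 [87.3 91.5 96.6] [127.4 130.4 132.1]
10 90 [87.1 92.3 96.6] [127.2 130.  131.9]
20 91 [86.9 91.3 96.5] [126.6 130.2 131.6]
30 87 [86.8 92.1 96.4] [127.  130.3 131.5]
40 77 [87.8 92.1 96.4] [128.2 130.3 131.7]
50 174 [71.1 85.5 96.3] [122.9 128.1 131.6]
60 72 [71.1 83.2 95. ] [125.7 128.9 131.4]
```

View pics/w1.png

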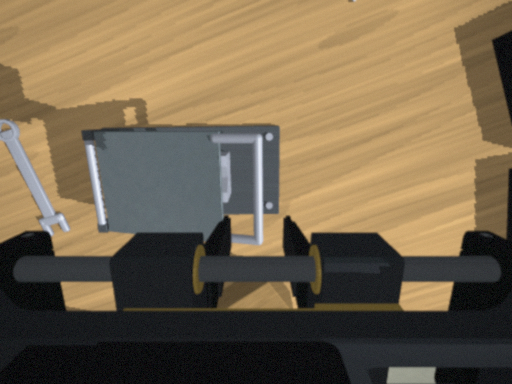

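The wrist view shows the bar at column 260, between the finger tips at columns 225 and 290, and the base of the gap is clear. I'll descend now.

Request:
servo_tool(moves=[0, 0, -0.1, 0, 0.36, 0, 0, -0.2, 0, 0.36, 0, 0, -0.25, 0, 0.36, 0, 0, -0.29, 0, 0.36, 0, 0, -0.32, 0, 0.36, 0, 0, -0.32, 0, 0.36, 0, 0, -0.32, 0, 0.0, 0, 0, -0.32, 0, 0.0, 0, 0, -0.32, 0, 0.0, 0, 0, -0.32, 0, 0, 0, 0, -0.32, 0, 0, 0, 0, -0.32, 0, 0])

```text
t: 3.57
eef_pos: [540.5, 312.6, 107.1]
tcp_rot: [-3.141, 0.001, 2.795]
ft_force: [0.6, -4.6, 0.0]
opening: 0.097
grip_force: 30.0
```

Request:
servo_tool(moves=[-0.002, -0.007, 0.025, 0, 0, -0.006, -0.016, 0.054, 0, 0, -0.009, -0.027, 0.082, 0, 0, -0.014, -0.04, 0.11, 0, 0, -0.019, -0.054, 0.137, 0, 0, -0.024, -0.069, 0.163, 0, 0, -0.03, -0.087, 0.187, 0, 0, -0.037, -0.105, 0.211, 0, 0, -0.044, -0.125, 0.234, 0, 0, -0.051, -0.146, 0.255, 0, 0, -0.059, -0.168, 0.275, 0, 0, -0.059, -0.168, 0.275, 0, 0])

```text
t: 4.57
eef_pos: [517.2, 245.5, 219.8]
tcp_rot: [3.138, 0.003, 2.794]
ft_force: [1.1, 6.2, 9.1]
opening: 0.096
grip_force: 30.0
```

Request:
servo_tool(moves=[-0.008, -0.023, 0.018, 0, 0, -0.017, -0.047, 0.035, 0, 0, -0.025, -0.073, 0.051, 0, 0, -0.035, -0.099, 0.064, 0, 0, -0.044, -0.125, 0.076, 0, 0, -0.053, -0.153, 0.087, 0, 0, -0.063, -0.181, 0.095, 0, 0, -0.073, -0.209, 0.102, 0, 0, -0.083, -0.238, 0.107, 0, 0, -0.093, -0.266, 0.11, 0, 0, -0.105, -0.3, 0.111, 0, 0, -0.105, -0.3, 0.111, 0, 0])

```text
t: 5.57
eef_pos: [474.4, 124.5, 262.3]
tcp_rot: [3.141, 0.002, 2.794]
ft_force: [-0.4, -2.1, 8.3]
opening: 0.093
grip_force: 30.0
```

Run:
```python
from h import *
print(state()['eef_pos'],state()['ft_force'])
i,d=read_camera("scene");P=pts(d,get_calibration("scene"));cv2.imwrite("pics/s1.png",i[40:240,200:460])
th=np.deg2rad(-19.3); ex=np.array([np.cos(th),np.sin(th)]);ey=np.array([-ex[1],ex[0]]);O=np.array([509.7,223.4])
G=np.stack([(P[...,:2]-O)@ex,(P[...,:2]-O)@ey,P[...,2]],-1).reshape(-1,3)
k=(abs(G[:,0])<45)&(G[:,1]>-150)&(G[:,1]<-40)&(G[:,2]>95)&(G[:,2]<220)
for z in range(95,220,20):
    m=k&(abs(G[:,2]-z-10)<10); print(z+10,m.sum(),np.percentile(G[m,1],[10,50,90]) if m.sum() else '')
```

```text
[474.385059   124.53781912 262.26497072] [-0.43145531 -2.14125766  8.33559178]
105 26 [-107.95066473 -107.78203941 -107.59887303]
125 34 [-107.9711105  -107.79715107 -107.57641879]
145 26 [-108.05407728 -107.85470474 -107.66756427]
165 33 [-108.17963991 -107.89031688 -107.63845334]
185 29 [-108.17145266 -107.91140227 -107.64597876]
205 38 [-108.19274025 -107.98896924 -107.78156583]
225 4 [-108.12829128 -107.96420423 -107.80102636]
```

View pics/s1.png

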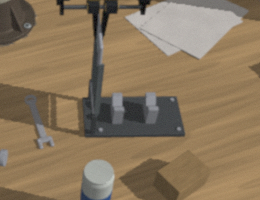

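The scene crop shows the panel standing vertically at about (97,75), with the V-blocks at (118,108) and (151,108) exposed. The slope is vertical to within 0.01 rad. I'll release the bar and go over the rest.

Request:
servo_tool(moves=[0, 0, 0, 0, 0.3, 0, 0, 0, 0, 0.4, 0, 0, 0, 0, 0.4, 0, 0, 0, 0, 0.4, 0, 0, 0, 0, 0.4, 0, 0, 0.1, 0, 0.4, 0, 0, 0.2, 0, 0.4, 0, 0, 0.2, 0, 0.4])

```text
t: 6.28
eef_pos: [476.5, 126.3, 347.4]
tcp_rot: [3.137, 0.008, 2.795]
ft_force: [-0.1, 0.7, 0.3]
opening: 0.4
grip_force: 0.0
```

Request:
servo_tool(moves=[0.1, -0.75, 0, -0.056, 0.85, 0.1, -0.75, 0, -0.056, 0.85, 0.1, -0.75, 0, -0.056, 0.85, 0.1, -0.75, 0, -0.056, 0.85, 0.1, -0.75, -0.0, -0.056, 0.85, 0.1, -0.75, 0, -0.056, 0.85, 0.1, -0.75, -0.2, -0.056, 0.85, 0.1, -0.75, -0.2, -0.056, 0.85, 0.1, -0.75, -0.2, -0.056, 0.85, 0.1, -0.75, -0.2, -0.056, 0.85, 0.1, -0.75, -0.2, -0.056, 0.85])

```text
t: 7.2
eef_pos: [515.0, -173.7, 261.6]
tcp_rot: [3.141, -0.001, 2.619]
ft_force: [0.7, -0.0, 1.2]
opening: 0.85
grip_force: 0.0
```

Run:
```python
from h import *
s=state();print(s['eef_pos'],s['tcp_rot'],s['t'])
c=get_calibration("wrist");i,d=read_camera("wrist");cv2.imwrite("pics/w2.png",i);np.savez("w2.npz",i=i,d=d,**c)
t,dt=read_camera("top");ct=get_calibration("top");np.savez("t2.npz",i=t,d=dt,**ct);cv2.imwrite("pics/t2.png",cv2.resize(t[190:300,90:240],None,fx=4,fy=4))
th=np.deg2rad(-19.3); ex=np.array([np.cos(th),np.sin(th)]);ey=np.array([-ex[1],ex[0]]);O=np.array([509.7,223.4])
P=pts(dt,ct);G=np.stack([(P[...,:2]-O)@ex,(P[...,:2]-O)@ey,P[...,2]],-1).reshape(-1,3)
near=(abs(G[:,0])<80)&(abs(G[:,1])<140)
B=G[near&(G[:,2]>57)&(G[:,2]<68)&(G[:,1]>-70)]
for lo,hi in((-70,0),(0,80)):
    q=B[(B[:,1]>lo)&(B[:,1]<hi)]
    print("block tops",len(q),np.percentile(q,[1,50,99],axis=0).round(1).tolist())
V=G[near&(G[:,2]>40)&(G[:,2]<61)&(abs(G[:,0])<20)&(G[:,1]>-60)&(G[:,1]<60)]
for x in range(-18,19,4):
    m=abs(V[:,0]-x)<2; print(x,m.sum(),np.median(V[m,2]).round(1) if m.any() else '',end=' | ')
c=P[...,2]>200
C=G[near&(G[:,2]>100)]; print("cover",len(C),np.percentile(C,[2,50,98],axis=0).round(1).tolist())
Q=pts(d,get_calibration("wrist")).reshape(-1,3); h=cv2.cvtColor(i,cv2.COLOR_BGR2HSV).reshape(-1,3)
m=(Q[:,2]>47)&(Q[:,2]<75)&(np.linalg.norm(Q[:,:2]-[519,-187],axis=1)<110)&(h[:,1]<90)
Q=Q[m];w=Q[:,:2]-Q[:,:2].mean(0);v=np.linalg.svd(w,full_matrices=0)[2][0];v*=np.sign(v[0]);n=np.array([v[1],-v[0]])
print("plunger",len(Q),Q.mean(0),v,np.arctan2(v[1],v[0]));a=w@v;b=w@n
for x in np.arange(-85,90,10):
    k=abs(a-x)<5
    if k.sum()>3: print(x,k.sum(),np.percentile(b[k],[2,50,98]).round(1),np.percentile(Q[k,2],[50,97]).round(1))
```

```text
[ 514.97437348 -173.72532775  261.56764222] [ 3.14131472e+00 -6.47998164e-04  2.61866282e+00] 7.2
block tops 152 [[-29.7, -52.3, 57.1], [10.9, -40.1, 60.9], [29.3, -28.3, 65.1]]
block tops 155 [[-29.8, 31.5, 57.1], [-11.7, 43.9, 60.7], [29.4, 55.6, 66.4]]
-18 24 59.4 | -14 35 57.2 | -10 40 54.6 | -6 39 49.5 | -2 35 46.8 | 2 36 46.6 | 6 32 50.1 | 10 38 54.7 | 14 30 58.6 | 18 26 59.2 | cover 821 [[-57.0, -108.0, 107.2], [0.5, -105.1, 238.4], [59.8, -98.8, 286.2]]
plunger 2302 [ 517.25501562 -186.02192639   58.29267109] [0.49800751 0.86717272] 1.0494967542740465
-75 121 [-11.9  -0.9  14.7] [59.  61.6]
-65 146 [-12.7  -1.   14.9] [59.  61.9]
-55 143 [-11.9  -0.7  14.9] [59.1 61.8]
-45 151 [-12.6  -1.   14.9] [58.9 61.5]
-35 147 [-11.8  -0.9  14.9] [59.  61.7]
-25 144 [-11.8  -0.9  14.9] [59.  61.7]
-15 144 [-12.7  -1.   14.9] [58.8 62. ]
-5 143 [-12.1  -0.8  15. ] [58.7 61.7]
5 163 [-12.1  -0.8  15. ] [59.  61.9]
15 143 [-11.9  -0.8  15. ] [59.3 61.7]
25 143 [-12.1  -0.7  14.8] [58.7 61.7]
35 144 [-12.6  -1.   15.1] [58.8 61.9]
45 144 [-11.8  -0.3  14.9] [59.  62.1]
55 149 [-11.8  -0.7  14.8] [58.8 61.4]
65 209 [-16.9  -1.   20.5] [61.9 66.5]
75 68 [-16.8  -0.5  19.8] [63.2 66.2]
```

View pics/w2.png

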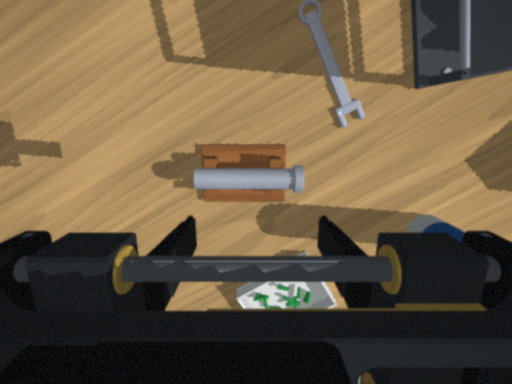

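View pics/t2.png

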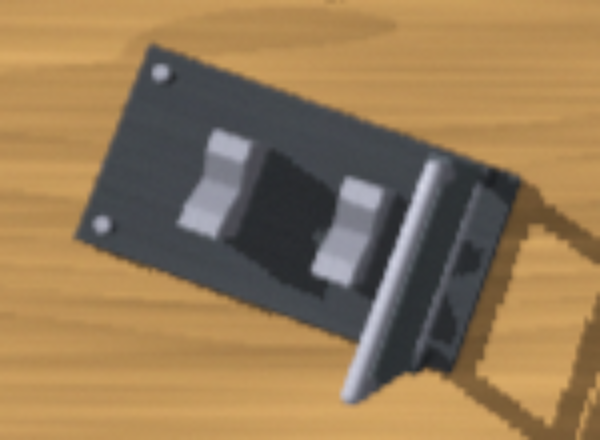

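The wrist view shows the plunger lying horizontally from (195,180) to (303,178), parallel to the closing line, so the tool needs another quarter turn. The top crop shows the V-blocks at (215,185) and (345,230) open, with the cover upright.

Run:
```python
from h import *
from scipy.optimize import least_squares
for f in("w2","scene0","top0"):
    z=np.load(f+".npz");Q=pts(z['d'],z).reshape(-1,3);h=cv2.cvtColor(z['i'],cv2.COLOR_BGR2HSV).reshape(-1,3)
    m=(Q[:,2]>44)&(Q[:,2]<72)&(np.linalg.norm(Q[:,:2]-[515,-190],axis=1)<100)&(h[:,1]<90);Q=Q[m]
    v=np.array([.498,.8672]);n=np.array([v[1],-v[0]]);w=Q[:,:2]-[515,-190];a=w@v;b=w@n
    k=(a>-60)&(a<55)
    r=least_squares(lambda p:np.hypot(b[k]-p[0]-p[2]*a[k],Q[k,2]-p[1])-15,[0,45,0],loss='soft_l1').x
    e=np.percentile(a,[.3,99.7]);print(f,"b,z,slope",r.round(3),"ends",e.round(1),"origin",(np.array([515,-190])+v*(e.mean()-6)+n*r[0]).round(1))
```

```text
w2 b,z,slope [1.5690e+00 4.4626e+01 3.0000e-03] ends [-73.8  76.8] origin [ 514.1 -194.7]
scene0 b,z,slope [-0.977 46.553 -0.   ] ends [-73.8  77.3] origin [ 512.  -193.2]
top0 b,z,slope [-3.5100e-01  4.4089e+01  1.0000e-03] ends [-71.5  79.3] origin [ 513.6 -191.7]
```

Request:
servo_tool(moves=[-0.004, -0.048, -0.1, -0.5, 0.85, -0.004, -0.048, -0.1, -0.5, 0.85, -0.004, -0.048, -0.1, -0.5, 0.85, -0.004, -0.048, -0.1, -0.5, 0.85, -0.004, -0.048, -0.1, -0.5, 0.85, -0.004, -0.048, -0.1, -0.5, 0.85, -0.004, -0.048, -0.1, -0.5, 0.85, -0.004, -0.048, -0.1, -0.5, 0.85, -0.004, -0.048, -0.1, -0.5, 0.85, -0.004, -0.048, -0.1, -0.5, 0.85, -0.004, -0.048, -0.1, -0.5, 0.85, -0.004, -0.048, -0.1, -0.5, 0.85])

```text
t: 8.3
eef_pos: [514.0, -192.3, 223.1]
tcp_rot: [3.138, -0.0, 1.115]
ft_force: [0.6, -0.2, -0.2]
opening: 0.853
grip_force: 0.0
```

Request:
servo_tool(moves=[0, 0, 0, -0.024, 0.85, 0, 0, 0, -0.024, 0.85, 0, 0, 0, -0.024, 0.85, 0, 0, 0, -0.024, 0.85])

```text
t: 8.63
eef_pos: [513.6, -192.8, 222.0]
tcp_rot: [3.14, -0.0, 1.047]
ft_force: [0.4, 0.0, 0.1]
opening: 0.851
grip_force: 0.0
```

Request:
servo_tool(moves=[0, 0, -0.08, 0, 0.85, 0, 0, -0.16, 0, 0.85, 0, 0, -0.24, 0, 0.85, 0, 0, -0.32, 0, 0.85, 0, 0, -0.38, 0, 0.85, 0, 0, -0.42, 0, 0.85, 0, 0, -0.45, 0, 0.85, 0, 0, -0.47, 0, 0.85, 0, 0, -0.485, 0, 0.85, 0, 0, -0.485, 0, 0.85, 0, 0, -0.485, 0, 0.85])

```text
t: 9.55
eef_pos: [513.5, -193.4, 27.5]
tcp_rot: [3.141, -0.0, 1.044]
ft_force: [-0.4, 0.2, -0.1]
opening: 0.848
grip_force: 0.0
```

Request:
servo_tool(moves=[0, 0, 0, 0, 0.6, 0, 0, 0, 0, 0.4, 0, 0, 0, 0, 0.36, 0, 0, 0, 0, 0.3, 0, 0, 0, 0, 0.25, 0, 0, 0, 0, 0, 0, 0, 0, 0, 0, 0, 0, 0, 0, 0, 0, 0, 0, 0, 0])

```text
t: 10.3
eef_pos: [513.3, -193.4, 27.1]
tcp_rot: [3.141, 0.0, 1.044]
ft_force: [0.2, -0.1, 1.2]
opening: 0.312
grip_force: 30.0
```

Request:
servo_tool(moves=[0, 0, 0.01, 0, 0, 0, 0, 0.03, 0, 0, 0, 0, 0.07, 0, 0, 0, 0, 0.13, 0, 0, 0, 0, 0.21, 0, 0, 0, 0, 0.3, 0, 0, 0, 0, 0.4, 0, 0, 0, 0, 0.5, 0, 0, 0, 0, 0.6, 0, 0, 0, 0, 0.7, 0, 0, 0, 0, 0.78, 0, 0, 0, 0, 0.83, 0, 0])

```text
t: 11.3
eef_pos: [512.9, -193.1, 363.5]
tcp_rot: [3.137, -0.0, 1.044]
ft_force: [0.6, -1.0, -3.3]
opening: 0.312
grip_force: 30.0
```

Request:
servo_tool(moves=[0, 0.05, 0.05, 0.01, 0, 0, 0.1, 0.05, 0.02, 0, 0, 0.17, 0.05, 0.03, 0, 0, 0.25, 0.05, 0.04, 0, 0, 0.34, 0.05, 0.05, 0, 0, 0.43, 0.05, 0.06, 0, 0, 0.52, 0.05, 0.06, 0, 0, 0.61, 0.05, 0.06, 0, 0, 0.7, 0.05, 0.06, 0, 0, 0.79, 0.05, 0.06, 0, 0, 0.88, 0.05, 0.06, 0, 0, 0.95, 0.05, 0.06, 0])

```text
t: 12.3
eef_pos: [512.1, 189.0, 379.5]
tcp_rot: [-3.141, -0.0, 1.233]
ft_force: [0.8, -0.2, -3.9]
opening: 0.307
grip_force: 30.0
```

Request:
servo_tool(moves=[-0.002, 0.05, 0, 0, 0, -0.004, 0.09, 0, 0, 0, -0.004, 0.09, -0.02, 0, 0, -0.004, 0.09, -0.08, 0, 0, -0.004, 0.09, -0.16, 0, 0, -0.004, 0.09, -0.25, 0, 0, -0.004, 0.09, -0.34, 0, 0, -0.004, 0.09, -0.43, 0, 0, -0.004, 0.09, -0.52, 0, 0, -0.004, 0.09, -0.58, 0, 0, -0.004, 0.09, -0.6, 0, 0, -0.004, 0.09, -0.6, 0, 0])

```text
t: 13.3
eef_pos: [510.7, 221.8, 137.6]
tcp_rot: [-3.139, 0.002, 1.232]
ft_force: [-0.2, -0.1, -1.8]
opening: 0.309
grip_force: 30.0
```

Run:
```python
from h import *
from scipy.optimize import least_squares
s=state();print(s['eef_pos'],s['tcp_rot'],s['ft_force'])
th=np.deg2rad(-19.3); ex=np.array([np.cos(th),np.sin(th)]);ey=np.array([-ex[1],ex[0]]);O=np.array([510.3,225.])
for n in("wrist","scene","top"):
    c=get_calibration(n);i,d=read_camera(n);P=pts(d,c)
    if n=="scene": cv2.imwrite("pics/s3.png",i[40:240,200:460])
    if n=="wrist": cv2.imwrite("pics/w3.png",i)
    G=np.stack([(P[...,:2]-O)@ex,(P[...,:2]-O)@ey,P[...,2]],-1).reshape(-1,3)
    m=(abs(G[:,0])<24)&(abs(G[:,1])<95)&(G[:,2]>130)&(G[:,2]<185)
    if m.sum()<50: print(n,m.sum());continue
    q=G[m]; k=((q[:,1]<-30)|(q[:,1]>30))&(abs(q[:,1])<62)
    if k.sum()<50: print(n,"few");continue
    r=least_squares(lambda p:np.hypot(q[k,0]-p[0]-p[2]*q[k,1],q[k,2]-p[1]-p[3]*q[k,1])-15,[0,160,0,0],loss='soft_l1').x
    print(n,k.sum(),r.round(3),np.percentile(q[:,1],[.5,99.5]).round(1))
    m=(abs(G[:,0])<40)&(abs(G[:,1])<56)&(G[:,2]>57)&(G[:,2]<68);q=G[m]
    if m.sum()>30: print(" blocks",m.sum(),np.percentile(q,[1,50,99],axis=0).round(1).tolist())
```

```text
[510.73703713 221.84777211 137.59468188] [-3.13863239e+00  2.35961242e-03  1.23173968e+00] [-0.1555511  -0.06686064 -1.76033649]
wrist 3918 [ 1.82700e+00  1.55206e+02  3.00000e-03 -6.00000e-03] [-39.   78.4]
 blocks 362 [[-29.3, 28.8, 60.1], [-23.4, 40.6, 62.0], [30.5, 52.0, 63.5]]
scene 209 [-4.8100e-01  1.5951e+02  3.0000e-03  7.0000e-03] [-73.6  78. ]
 blocks 270 [[-32.9, -55.7, 57.1], [-12.5, 27.8, 62.9], [29.4, 50.5, 66.6]]
top 208 [2.13400e+00 1.58211e+02 1.10000e-02 2.20000e-02] [-70.8 -23.8]
 blocks 109 [[-30.0, -53.8, 57.2], [16.8, -42.5, 60.7], [29.3, -30.1, 66.1]]
```

View pics/w3.png

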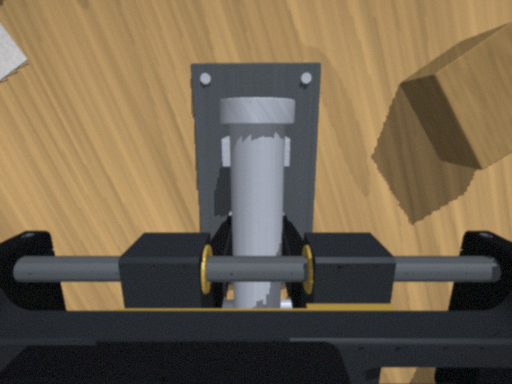

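The wrist view shows the plunger centred over the V-blocks at column 257, with its head forward at (257,110). It is about 1.3 mm off laterally, so I'll correct that and descend.

Request:
servo_tool(moves=[-0.001, 0.007, -0.02, 0, 0, -0.001, 0.007, -0.05, 0, 0, -0.001, 0.007, -0.09, 0, 0, -0.001, 0.007, -0.12, 0, 0, -0.001, 0.007, -0.15, 0, 0, -0.001, 0.007, -0.175, 0, 0, -0.001, 0.007, -0.195, 0, 0, -0.001, 0.007, -0.205, 0, 0, -0.001, 0.007, -0.21, 0, 0, -0.001, 0.007, -0.21, 0, 0, -0.001, 0.007, -0.21, 0, 0])

```text
t: 14.37
eef_pos: [511.5, 225.6, 55.5]
tcp_rot: [3.141, -0.0, 1.232]
ft_force: [0.5, -0.3, -3.2]
opening: 0.307
grip_force: 30.0
```

Request:
servo_tool(moves=[0, 0, -0.002, 0, 0, 0, 0, -0.004, 0, 0, 0, 0, -0.006, 0, 0, 0, 0, -0.006, 0, 0])

```text
t: 14.7
eef_pos: [511.2, 225.5, 52.7]
tcp_rot: [3.141, -0.0, 1.232]
ft_force: [-0.6, -0.7, -3.4]
opening: 0.305
grip_force: 30.0
```

Request:
servo_tool(moves=[0, 0, -0.003, 0, 0, 0, 0, -0.006, 0, 0, 0, 0, -0.009, 0, 0, 0, 0, -0.009, 0, 0, 0, 0, -0.009, 0, 0])

```text
t: 15.12
eef_pos: [511.2, 225.5, 49.0]
tcp_rot: [-3.142, 0.0, 1.232]
ft_force: [0.0, -0.5, -2.6]
opening: 0.306
grip_force: 30.0
```

Request:
servo_tool(moves=[0, 0, -0.001, 0, 0, 0, 0, -0.002, 0, 0, 0, 0, -0.003, 0, 0, 0, 0, -0.003, 0, 0])

```text
t: 15.45
eef_pos: [511.1, 225.5, 48.4]
tcp_rot: [3.141, -0.0, 1.232]
ft_force: [-3.7, -0.5, 5.3]
opening: 0.311
grip_force: 30.0
```

Request:
servo_tool(moves=[-0.0015, 0.0005, 0, 0, 0, -0.0015, 0.0005, 0, 0, 0, -0.0015, 0.0005, 0, 0, 0])

```text
t: 15.7
eef_pos: [511.0, 225.7, 48.3]
tcp_rot: [3.141, -0.0, 1.232]
ft_force: [-1.1, -1.9, 5.2]
opening: 0.304
grip_force: 30.0
```

Request:
servo_tool(moves=[0, 0, -0.001, 0, 0, 0, 0, -0.001, 0, 0, 0, 0, -0.001, 0, 0])

```text
t: 15.95
eef_pos: [511.0, 225.7, 48.2]
tcp_rot: [3.14, -0.001, 1.232]
ft_force: [-1.8, -1.9, 11.0]
opening: 0.308
grip_force: 30.0
```

Run:
```python
from h import *
from scipy.optimize import least_squares
th=np.deg2rad(-19.3); ex=np.array([np.cos(th),np.sin(th)]);ey=np.array([-ex[1],ex[0]]);O=np.array([510.3,225.])
for n in("wrist","scene"):
    c=get_calibration(n);i,d=read_camera(n);P=pts(d,c)
    if n=="scene": cv2.imwrite("pics/s4.png",cv2.resize(i[40:220,230:430],None,fx=3,fy=3))
    G=np.stack([(P[...,:2]-O)@ex,(P[...,:2]-O)@ey,P[...,2]],-1).reshape(-1,3)
    q=G[(abs(G[:,0])<24)&(G[:,1]>-60)&(G[:,1]<95)&(G[:,2]>67)&(G[:,2]<95)]
    k=(q[:,1]>30)&(q[:,1]<62)
    r=least_squares(lambda p:np.hypot(q[k,0]-p[0]-p[2]*q[k,1],q[k,2]-p[1])-15,[0,66,0],loss='soft_l1').x
    print(n,k.sum(),r.round(3),"head end",np.percentile(q[:,1],99.5).round(1))
    k=(abs(G[:,0])<45)&(G[:,1]>-140)&(G[:,1]<-75)&(G[:,2]>95)&(G[:,2]<225)
    if k.sum()>50: print("cover tilt",np.polyfit(G[k,2],G[k,1],1))
for _ in range(6): read_camera("top")
s=state();print(s['t'],s['eef_pos'],s['ft_force'],s['grip_force'])
```

```text
wrist 3222 [ 7.9200e-01  6.5838e+01 -2.0000e-03] head end 82.0
scene 8 [-33.509  66.756   0.528] head end 81.3
cover tilt [ 7.00344848e-04 -1.09444120e+02]
16.35 [511.02215162 225.6945582   48.2417583 ] [-1.72868007 -1.41148331  9.5544782 ] 30.013521909713745
```

View pics/s4.png

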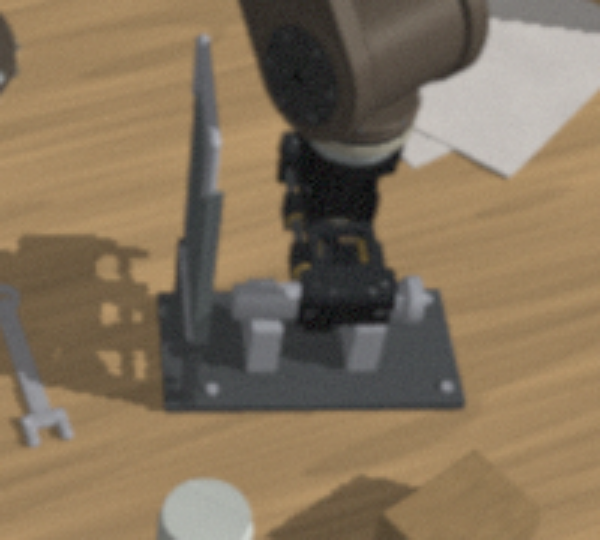

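The scene crop shows the plunger in both V-blocks at (265,300) and (365,300), with its head beyond at (415,298) and the cover upright at (200,190). I'll add a small extra push.

Request:
servo_tool(moves=[0, 0, -0.0005, 0, 0, 0, 0, -0.0005, 0, 0, 0, 0, -0.0005, 0, 0, 0, 0, -0.0005, 0, 0])

```text
t: 16.68
eef_pos: [511.0, 225.7, 48.2]
tcp_rot: [3.14, -0.001, 1.232]
ft_force: [-2.7, -1.7, 13.0]
opening: 0.309
grip_force: 30.0
```

```bash
python3 -c "
from h import *
print(state()['ft_force']);print(job_done())"
```

```text
[-2.69044344 -1.65224231 13.0321624 ]
the job is handed in; nothing more can be done
None
```

The job is handed in at about 16.7 s: the cover stands upright, and the plunger is seated in both V-blocks, still gripped and pressed down with about 13 N; no verdict was returned.

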